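Charge the bench polisher with ceramic chips and start it

ROBOT

A 7-joint arm with a two-finger parallel gripper is mounted at the origin on the work surface. World frame = base frame: x ahead of the robot, y to its left, z up, the work surface at z = 0. Lengths are in m, angles in degrees, forces in N, time in s.
With the tool pointing down it reaches from about 0.425 to 0.925 m from the base axis. Payload 6.8 kg.
Tool frame: the origin (TCP) lies midway between the tips of the shut fingers; the grasp point (between the pads) lies 19 mm behind it; z points along the fingers, y is the line along which they close (so a half turn about z gives the same grasp; the last joint's range is limited). The gripper opens to 88 mm and grips with 3 to 60 N. Pads are 20 mm wide; open, the fingers measure 115 mm over their backs; the gripper's body (75 mm by 178 mm) begins 61 mm behind the grasp point.
Start: joints at [-73.001, 27.33, 1.283, 89.118, -0.659, 63.558, -4.761], TCP at [0.266, 0.62, 0.223] pointing down, gripper open.
Joint ranges: [-169.35, 169.35], [-19.33, 120.38], [-80.79, 83.38], [13.8, 139.57], [-78.32, 258.32], [9.67, 109.79], [-169.56, 169.56]. Speed limits (degrees/s): [136.94, 136.94, 180, 180, 180, 180, 180].

INTERFACE

Orientations are given as [roll, pitch, yaw] about the fixed x, y, z axes, in that order (R = Rz(yaw) Ry(pitch) Rx(roll)).
In Python, from station import arm gives the robot as it stands. The module is installed in compiled form; this text tells all that it offers.
- The arm moves only by the shell command python3 -m pendant 'ROWS' [FORCE]. ROWS is JSON, a list of rows, each a list of 7 numbers: the shift along the tool's x, y, z as a fraction of full scale, then the turn, a rotation vector about the tool's x, y, z as a fraction of full scale, then the opening, from 0 (shut) to 1 (fully open). A call has exactly 5 rows; each row shifts and turns the commanded pose from where the row before left it, along the tool's axes as they then stand; what a row does not reach is not made up. Full scale, the value 1, is 2 cm for a shift and 8 degrees for a turn. A row lasts 1/10 s, in which the tool goes at most 50 mm and 8.59 degrees, less where a joint would pass 70% of its speed; a pose out of reach is approached as far as the arm can. A call with a number of a shift or a turn outside -1 to 1 is refused whole. A call with a gripper value outside its range is refused whole. The fingers move at their own pace and stop on an object; FORCE is the grip in N (left out, the last holds). Time passes only in rows, so rows that do not move let the fingers close, or fill a call up. It gives the time, the measured TCP pose, the force, the opening and the grip force at its end, in the units of the state.
- arm.get_obs(): the state, without advancing time (a new reading comes with each control period).
- arm.camera(name): name is "side" or "top"; returns a dict with "img" (480x640x3 uint8, red, green, blue), "camera_matrix" (3x3 intrinsics, pixels), "k1" (the pictures are not rectified: a ray, as slopes to the right and down, at radius r is drawn at 1 + k1 r^2 times it, then the intrinsics apply), "pose" (4x4, takes a point from camera to world coordinates). Camera axes: x right, y down, z forward; pixel columns grow to the right and rows downward; lengths in m; the calibration is good to about 2 mm. A picture is of the moment at which its call begins. There is no depth.
- arm.job_done(): hands the job in; it is judged then, once.
The state is a dict: "time_s": time; "qpos": joint angles; "dq": joint speeds; "effort": joint torques, N m; "eef_pos": TCP position; "eef_rot": TCP orientation; "wrist_force": force on the tool from outside, world axes, zero at the start; "moment": the same for the moment, N m; "opening": finger opening in m; "finger_force": force on a finger pad.
Only numpy, scipy, OpenCV 4.12 (cv2) and the standard library are available. Lean on these libraries where they do the work, as an engineer would, in place of code of your own. Each camera call takes 0.05 s, during which the arm holds its last target. There are 200 camera calls.

TASK

Using the scoop, transfer at least four of the six ceramic chips from the blue tray into the polisher's bowl, leaving none on the bench and never touching a chip with the gripper. Stand the scoop upright on its mat again and let go of it, then pull the polisher's knob straight up to its stop, hold it there a moment and let it spring back. Leave the other things on the bench where they are.

Things in the scene. Friction and masses are not known exactly. Their poses are not given: they have to be found in the camera images.
- scoop: aluminium scoop, black handle, 180 g, starts upright on its mat. Flat pan: x -48 to +53 mm, 84 mm wide at the mouth, 74 at the back; floor 3 mm (lip 2 mm), side walls 3 mm thick, sloping from 0 at the lip to 40 mm high at the back; back wall 42 mm high; open front. Origin: mid underside of the pan; x out of the mouth, y left, z up
- scoop_grip (a point): grip point in the handle, (-77, 0, 82) mm from the scoop's origin, same axes. The handle is a flat-sided straight bar, 16 mm thick (along y), 26 mm deep, 100 mm long, rising from (x -47, z 30) mm at the back wall, leaning backwards 30 degrees from upright, to its end at (x -97, z 117) mm. Grip across the 16 mm
- scoop_lip (a point): middle of the scoop's front lip, at its underside: (53, 0, 0) mm from the scoop's origin
- mat: black rubber mat fixed to the bench, 210 x 130 x 3 mm (x by y by height), on which the scoop stands. Origin: middle of its underside, on the bench
- tray: narrow blue plastic tray fixed to the bench, outside 340 (x) x 112 (y) x 42 mm high, walls and floor 6 mm thick (floor top 6 mm above the bench), but the near end rises to 80 mm (sides too, x -170 to -120) around an inner slope from the floor at x -115 to z 69 at x -164. Origin: middle of its underside; x runs along it, away from the robot. Chips start in its near half (x -105 to +25 mm)
- polisher: bench polishing machine fixed to the bench: round grey housing with a round open grey bowl on top, and a grey control box (75 x 100 x 60 mm high) on its side facing the robot, centred 170 mm from the bowl's axis. Origin: under the bowl's axis, at bench height; its x points from the control box to the bowl
- bowl (a point): centre of the bowl's mouth, 116 mm above the bench, level with the rim. The bowl is 230 mm across outside at the rim (220 mm inside), narrowing to 140 mm at its floor, which lies 72 mm below the rim; a low cone stands in the middle, its top 31 mm below the rim
- bowl_mid (a point): point inside the bowl on its axis, 61 mm above the bench, 55 mm below the rim; a chip resting in the bowl is always within 100 mm of it
- knob_grip (a point): middle of the black round pull knob's head, which is 42 mm across and 24 mm tall, on a thin upright stem on the control box (head from 91 to 115 mm above the bench at rest). Grip the head from above, here; it is 170 mm from the bowl's axis, 55 mm from the rim
- knob (a joint): travel of the sprung pull knob, m: 0 at rest, 0.025 pulled straight up to its stop; the spring takes about 3 N to start and 7 N at the stop, and draws the knob back when it is let go
- chip0: grey ceramic polishing chip, a stubby rod with round ends, 24 mm across and 38 mm long, 30 g; origin: its centre, x along it
- chip1: another such chip
- chip2: another such chip
- chip3: another such chip
- chip4: another such chip
- chip5: another such chip
- sanding_block: dark wooden sanding block, 100 x 65 x 30 mm, lying flat beyond the mat; bystander. Origin: middle of its underside
- oilstone: brown sharpening stone, 110 x 45 x 28 mm, beyond the mat; bystander. Origin: middle of its underside
- paste_jar: closed jar, 64 mm across, 75 mm tall, beyond the mat; bystander. Origin: middle of its underside
- brush: bench brush lying at the left side of the bench, about 0.2 m long; bystander
- casting: steel casting, 120 x 60 x 20 mm plate with a 48 mm boss, 55 mm tall in all, at the right side; bystander. Origin: middle of its underside
Not all that is in view belongs to the job. What is shaped like the scoop but pink is not meant. Several things look just like the mat: the one meant starts farthest from the robot's base.

How it is judged (in metres and radians):
On the way, in this order (a step that is already met when the one before it is completed fails the run):
1. at least one chip rides in the lifted scoop (chip more than 90 mm above the bench) (((x of chip0 in the frame of scoop between -0.05 and 0.055 m and y of chip0 in the frame of scoop between -0.043 and 0.043 m and z of chip0 in the frame of scoop between 0 and 0.07 m and height (world z) of chip0 above 0.09 m) or (x of chip1 in the frame of scoop between -0.05 and 0.055 m and y of chip1 in the frame of scoop between -0.043 and 0.043 m and z of chip1 in the frame of scoop between 0 and 0.07 m and height (world z) of chip1 above 0.09 m) or (x of chip2 in the frame of scoop between -0.05 and 0.055 m and y of chip2 in the frame of scoop between -0.043 and 0.043 m and z of chip2 in the frame of scoop between 0 and 0.07 m and height (world z) of chip2 above 0.09 m) or (x of chip3 in the frame of scoop between -0.05 and 0.055 m and y of chip3 in the frame of scoop between -0.043 and 0.043 m and z of chip3 in the frame of scoop between 0 and 0.07 m and height (world z) of chip3 above 0.09 m) or (x of chip4 in the frame of scoop between -0.05 and 0.055 m and y of chip4 in the frame of scoop between -0.043 and 0.043 m and z of chip4 in the frame of scoop between 0 and 0.07 m and height (world z) of chip4 above 0.09 m) or (x of chip5 in the frame of scoop between -0.05 and 0.055 m and y of chip5 in the frame of scoop between -0.043 and 0.043 m and z of chip5 in the frame of scoop between 0 and 0.07 m and height (world z) of chip5 above 0.09 m))), for 0.2 s.
2. at least four chips lie in the polisher's bowl, below its rim ((distance between each of chip0, chip1, chip2, chip3 and bowl_mid below 0.1 m or distance between each of chip0, chip1, chip2, chip4 and bowl_mid below 0.1 m or distance between each of chip0, chip1, chip2, chip5 and bowl_mid below 0.1 m or distance between each of chip0, chip1, chip3, chip4 and bowl_mid below 0.1 m or distance between each of chip0, chip1, chip3, chip5 and bowl_mid below 0.1 m or distance between each of chip0, chip1, chip4, chip5 and bowl_mid below 0.1 m or distance between each of chip0, chip2, chip3, chip4 and bowl_mid below 0.1 m or distance between each of chip0, chip2, chip3, chip5 and bowl_mid below 0.1 m or distance between each of chip0, chip2, chip4, chip5 and bowl_mid below 0.1 m or distance between each of chip0, chip3, chip4, chip5 and bowl_mid below 0.1 m or distance between each of chip1, chip2, chip3, chip4 and bowl_mid below 0.1 m or distance between each of chip1, chip2, chip3, chip5 and bowl_mid below 0.1 m or distance between each of chip1, chip2, chip4, chip5 and bowl_mid below 0.1 m or distance between each of chip1, chip3, chip4, chip5 and bowl_mid below 0.1 m or distance between each of chip2, chip3, chip4, chip5 and bowl_mid below 0.1 m)), for 0.3 s.
3. the scoop stands upright on its mat, let go (x of scoop in the frame of mat between -0.1 and 0.1 m and y of scoop in the frame of mat between -0.06 and 0.06 m and height (world z) of scoop below 0.012 m and angle between scoop's own z axis and vertical below 0.15 rad and contact force between scoop and the fingers below 0.3 N), for 0.2 s.
4. the knob is pulled up to its stop (more than 22 of 25 mm) (value of joint knob above 0.022 m), for 0.2 s.
At the end, for the whole second after the job is handed in: At least four chips in the bowl (within 100 mm of bowl_mid), the others in bowl or tray; the scoop upright (0.15 rad), still and let go, its origin on the mat (within 100 mm along, 60 mm across); the knob back within 4 mm of rest (all of step 3 and (distance between each of chip0, chip1, chip2, chip3 and bowl_mid below 0.1 m or distance between each of chip0, chip1, chip2, chip4 and bowl_mid below 0.1 m or distance between each of chip0, chip1, chip2, chip5 and bowl_mid below 0.1 m or distance between each of chip0, chip1, chip3, chip4 and bowl_mid below 0.1 m or distance between each of chip0, chip1, chip3, chip5 and bowl_mid below 0.1 m or distance between each of chip0, chip1, chip4, chip5 and bowl_mid below 0.1 m or distance between each of chip0, chip2, chip3, chip4 and bowl_mid below 0.1 m or distance between each of chip0, chip2, chip3, chip5 and bowl_mid below 0.1 m or distance between each of chip0, chip2, chip4, chip5 and bowl_mid below 0.1 m or distance between each of chip0, chip3, chip4, chip5 and bowl_mid below 0.1 m or distance between each of chip1, chip2, chip3, chip4 and bowl_mid below 0.1 m or distance between each of chip1, chip2, chip3, chip5 and bowl_mid below 0.1 m or distance between each of chip1, chip2, chip4, chip5 and bowl_mid below 0.1 m or distance between each of chip1, chip3, chip4, chip5 and bowl_mid below 0.1 m or distance between each of chip2, chip3, chip4, chip5 and bowl_mid below 0.1 m) and (distance between chip0 and bowl_mid below 0.1 m or (x of chip0 in the frame of tray between -0.17 and 0.17 m and y of chip0 in the frame of tray between -0.057 and 0.057 m and height (world z) of chip0 below 0.09 m)) and (distance between chip1 and bowl_mid below 0.1 m or (x of chip1 in the frame of tray between -0.17 and 0.17 m and y of chip1 in the frame of tray between -0.057 and 0.057 m and height (world z) of chip1 below 0.09 m)) and (distance between chip2 and bowl_mid below 0.1 m or (x of chip2 in the frame of tray between -0.17 and 0.17 m and y of chip2 in the frame of tray between -0.057 and 0.057 m and height (world z) of chip2 below 0.09 m)) and (distance between chip3 and bowl_mid below 0.1 m or (x of chip3 in the frame of tray between -0.17 and 0.17 m and y of chip3 in the frame of tray between -0.057 and 0.057 m and height (world z) of chip3 below 0.09 m)) and (distance between chip4 and bowl_mid below 0.1 m or (x of chip4 in the frame of tray between -0.17 and 0.17 m and y of chip4 in the frame of tray between -0.057 and 0.057 m and height (world z) of chip4 below 0.09 m)) and (distance between chip5 and bowl_mid below 0.1 m or (x of chip5 in the frame of tray between -0.17 and 0.17 m and y of chip5 in the frame of tray between -0.057 and 0.057 m and height (world z) of chip5 below 0.09 m)) and linear speed of scoop below 0.03 m/s and value of joint knob below 0.004 m); the robot touches nothing.
It fails at once if the gripper touches a chip (contact force between any of chip0, chip1, chip2, chip3, chip4, chip5 and the fingers above 0.5 N).
It fails at once if a bystander is moved by more than 30 mm (distance of any of sanding_block, oilstone, paste_jar, brush, casting from where it was at the start of the episode above 0.03 m).
It also fails if it takes over 72 s, if anything falls off the work surface, if the arm or the gripper's body presses on something with over 40 N, if the wrist force passes 120 N, or if a joint passes its speed limit or range.

## Working session

There is one attempt and no reset: what is moved stays moved. The work goes in short steps, Python scripts to look and compute and a shell command to move; the robot and the scene stay as the last step left them, time stands still between calls to the robot, and variables do not carry over. Pictures are saved under pics/ and viewed, at most 10 in all, crops included, and the job is handed in when it is done.

```bash
mkdir -p pics; ls
cat > h.py <<'E'
import numpy as np, cv2
from station import arm
from scipy.spatial.transform import Rotation as R
def cam(n):
    c=arm.camera(n); return c
def ray(c,u,v):
    K=np.array(c["camera_matrix"]);x,y=(u-K[0,2])/K[0,0],(v-K[1,2])/K[1,1]
    X,Y=x,y
    for _ in range(30):
        s=1+c["k1"]*(X*X+Y*Y);X,Y=x/s,y/s
    P=np.array(c["pose"]);d=P[:3,:3]@[X,Y,1];return P[:3,3],d
def at(c,u,v,z):
    o,d=ray(c,u,v);return o+d*(z-o[2])/d[2]
def proj(c,p):
    P=np.array(c["pose"]);q=P[:3,:3].T@(np.array(p)-P[:3,3]);x,y=q[:2]/q[2]
    s=1+c["k1"]*(x*x+y*y);K=np.array(c["camera_matrix"]);return K[0,0]*x*s+K[0,2],K[1,1]*y*s+K[1,2]
def save(c,n):cv2.imwrite("pics/"+n,c["img"][:,:,::-1])
E
python3 - <<'E'
from h import *
import pickle
for n in("top","side"):
    c=cam(n);save(c,n+"0.png");pickle.dump(c,open(n+"0.pkl","wb"));print(n,np.round(c["pose"],3).tolist(),c["camera_matrix"],c["k1"])
o=arm.get_obs();print(o)
E
```

```text
pics
top [[0.01, -0.989, 0.147, 0.316], [-1.0, -0.011, -0.007, -0.016], [0.008, -0.147, -0.989, 1.332], [0.0, 0.0, 0.0, 1.0]] [[457.07167691   0.         323.64099619]
 [  0.         457.07167691 252.55611684]
 [  0.           0.           1.        ]] -0.047951603126108334
side [[-0.756, -0.325, 0.568, -0.375], [-0.654, 0.398, -0.643, 0.962], [-0.017, -0.858, -0.513, 0.891], [0.0, 0.0, 0.0, 1.0]] [[605.18958767   0.         306.89449956]
 [  0.         605.18958767 240.8144519 ]
 [  0.           0.           1.        ]] -0.1632388695212
{'time_s': 0.1, 'qpos': array([-73.00009006,  27.36895531,   1.28102208,  89.17025759,
        -0.6584149 ,  63.55817909,  -4.76040252]), 'dq': array([-3.09483985e-02, -3.86171396e-03, -7.60385283e-03, -1.08774136e-01,
        7.80269316e-02, -8.48131790e-06,  1.20106316e-01]), 'effort': array([ 4.72572137e-03, -5.84087670e+01,  1.54020108e+00, -2.73316008e+01,
       -5.41371584e-02,  1.30240098e-02,  6.67398672e-05]), 'eef_pos': array([0.26565474, 0.61995448, 0.22182148]), 'eef_rot': array([-1.79910259e+02,  7.27153819e-03,  1.56807902e+02]), 'wrist_force': array([-0.53040145, -0.4292499 ,  0.7113343 ]), 'moment': array([ 0.03902831, -0.03638739,  0.01518808]), 'finger_force': 0.0, 'opening': 0.0877729079838667}
```

View pics/top0.png

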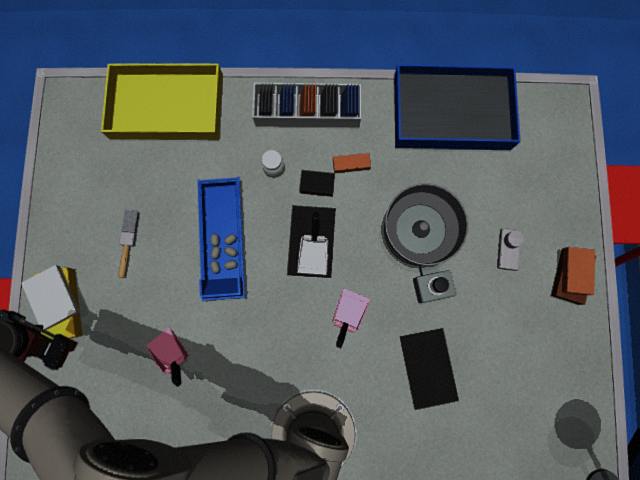

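View pics/side0.png

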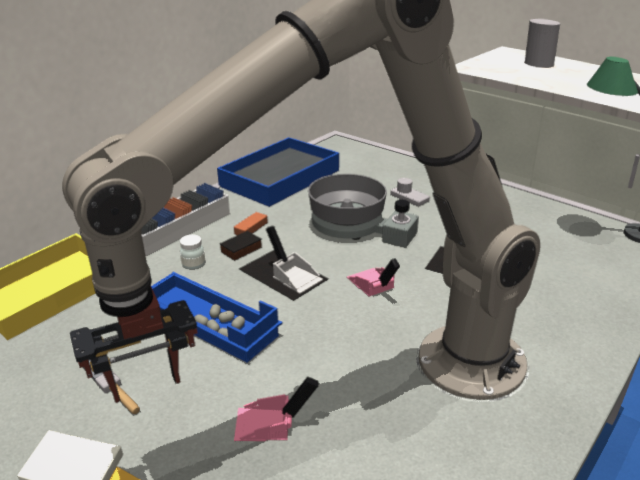

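The top view shows the following:
- **Tray:** blue, at (221,240). Its tall near end is at the bottom, and the chips are at about (223,252).
- **Scoop candidates:** aluminium (313,255), pink (350,305), pink (167,350). The aluminium one fits; its mouth faces the robot.
- **Mat candidates:** (312,240), under the scoop and farthest from the base, so it is the one meant; and (430,368).
- **Polisher:** bowl at (425,225), knob at (440,285).

Next is one enlarged crop to confirm this, along with measurements.

Run:
```python
from h import *
import pickle
c=pickle.load(open("top0.pkl","rb"));im=c["img"]
cr=im[170:310,190:350];cv2.imwrite("pics/crop1.png",cv2.resize(cr,None,fx=4.2,fy=4.2,interpolation=cv2.INTER_CUBIC)[:,:,::-1])
cr=im[175:315,370:480];cv2.imwrite("pics/crop2.png",cv2.resize(cr,None,fx=4.2,fy=4.2,interpolation=cv2.INTER_CUBIC)[:,:,::-1])
```

```text
(no output)
```

View pics/crop1.png

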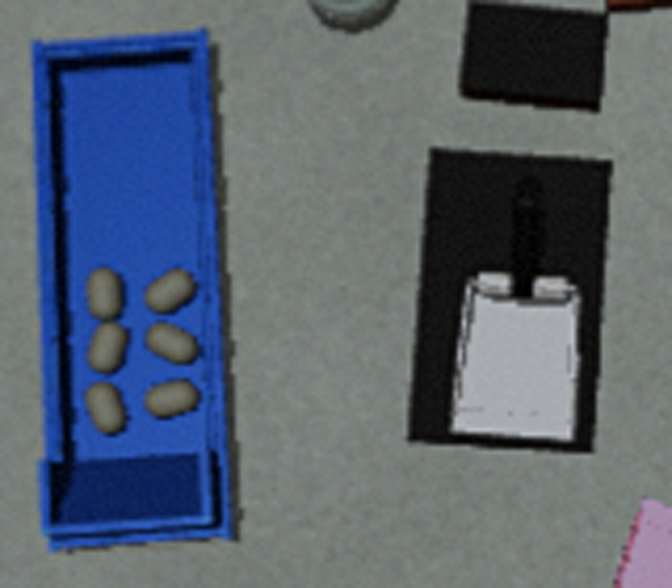

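View pics/crop2.png

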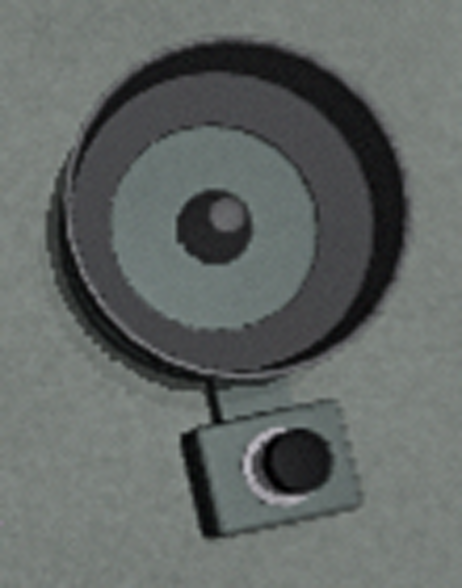

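The crops confirm the aluminium scoop on the far mat, with its lip corners at crop (450,432) and (575,440). The tray corners, bowl rim and knob top are all readable. Converting these to world coordinates now.

Run:
```python
from h import *
import pickle
c=pickle.load(open("top0.pkl","rb"))
f=lambda u,v,z,ox=190,oy=170:at(c,ox+u/4.2-.4,oy+v/4.2-.4,z)
def show(n,l):
    P=np.array([f(*p) for p in l]);print(n,np.round(P[:,:2],3).tolist(),'mean',np.round(P.mean(0),4));return P
ang=lambda a,b:np.degrees(np.arctan2(*(a-b)[[1,0]]))
M=show('mat',[(430,148,.003),(612,162,.003),(592,452,.003),(410,438,.003)])
print('mat yaw',ang(M[0],M[3]),ang(M[1],M[2]),np.linalg.norm(M[0]-M[3]),np.linalg.norm(M[0]-M[1]))
S=show('lip',[(450,433,.005),(576,441,.005)]);print(np.linalg.norm(S[0]-S[1]),'yaw',ang(S[0],S[1]))
W=show('back corners z.043',[(468,275,.044),(581,282,.044)]);print('w',np.linalg.norm(W[0]-W[1]),'axis',ang(W.mean(0),S.mean(0)))
show('handle end',[(530,185,.115)]);
T=show('tray far rim',[(33,42,.042),(208,30,.042)]);print(np.linalg.norm(T[0]-T[1]))
N=show('tray near top80',[(42,527,.08),(217,524,.08)]);print(np.linalg.norm(N[0]-N[1]),'len',np.linalg.norm((T.mean(0)-N.mean(0))[:2]),'yaw',ang(T.mean(0),N.mean(0)))
N=show('tray near base',[(50,550,.0),(236,540,.0)]);print(np.linalg.norm(N[0]-N[1]),'len',np.linalg.norm((T.mean(0)-N.mean(0))[:2]),'yaw',ang(T.mean(0),N.mean(0)),'centre',(T.mean(0)+N.mean(0))/2)
B=show('bowl rim',[(66,205,.116,370,175),(410,205,.116,370,175),(235,38,.116,370,175),(240,380,.116,370,175)])
print(B[:2].mean(0),B[2:].mean(0),B[0]-B[1],B[2]-B[3])
k=show('knob',[(298,460,.115,370,175)]);print(np.linalg.norm(k[0,:2]-B.mean(0)[:2]))
show('chips',[(104,293,.018),(170,290,.018),(106,348,.018),(172,343,.018),(105,408,.018),(172,398,.018)])
show('tray wall near join',[(40,457,.08)])
# scoop refine via side cam
s=pickle.load(open("side0.pkl","rb"))
print([np.round(proj(s,p)) for p in (M[0],M[2],S.mean(0),B.mean(0),k[0])])
```

```text
mat [[0.656, 0.071], [0.647, -0.059], [0.441, -0.046], [0.449, 0.08]] mean [0.5482 0.0115 0.003 ]
mat yaw -2.700979884591364 -3.5130402086687105 0.2073368752532602 0.12977595391140087
lip [[0.453, 0.053], [0.448, -0.035]] mean [0.4502 0.0088 0.005 ]
0.08763807470519719 yaw 86.95749858146034
back corners z.043 [[0.557, 0.04], [0.553, -0.037]] mean [0.5549 0.0017 0.044 ]
w 0.0772152576514424 axis -3.889380737541971
handle end [[0.603, -0.002]] mean [ 0.6034 -0.0021  0.115 ]
tray far rim [[0.719, 0.347], [0.729, 0.225]] mean [0.7242 0.2858 0.042 ]
0.12245613926280287
tray near top80 [[0.38, 0.314], [0.384, 0.199]] mean [0.382  0.2564 0.08  ]
0.11425575718744731 len 0.34346166748274953 yaw 4.9015770138191135
tray near base [[0.369, 0.328], [0.377, 0.2]] mean [0.3729 0.2639 0.    ]
0.12901565159564657 len 0.3520210196047054 yaw 3.5614356829998637 centre [0.5485224  0.27483746 0.021     ]
bowl rim [[0.578, -0.192], [0.581, -0.417], [0.692, -0.305], [0.465, -0.302]] mean [ 0.5792 -0.3037  0.116 ]
[ 0.57972425 -0.30407581  0.116     ] [ 0.57863581 -0.30338554  0.116     ] [-0.00288588  0.22505406  0.        ] [ 0.22680444 -0.00234062  0.        ]
knob [[0.414, -0.339]] mean [ 0.4143 -0.3386  0.115 ]
0.16849790771819587
chips [[0.546, 0.294], [0.549, 0.248], [0.508, 0.291], [0.512, 0.246], [0.466, 0.29], [0.473, 0.244]] mean [0.5089 0.269  0.018 ]
tray wall near join [[0.426, 0.317]] mean [0.426 0.317 0.08 ]
[array([239., 268.]), array([329., 278.]), array([313., 285.]), array([348., 190.]), array([403., 202.])]
```

```bash
cat > fit.py <<'E'
from h import *
import pickle
from scipy.optimize import minimize
c=pickle.load(open("top0.pkl","rb"))
# tray silhouette
b=lambda p,L:np.array([[p[0]+np.cos(p[2])*x-np.sin(p[2])*y,p[1]+np.sin(p[2])*x+np.cos(p[2])*y,z] for x,y,z in L])
S=8
def sil(parts,p,sh):
    m=np.zeros(sh,np.uint8)
    for L in parts:
        q=np.array([proj(c,w) for w in b(p,L)]);h=cv2.convexHull(((q-off+.5)*S).astype(np.int32));cv2.fillPoly(m,[h],1)
    return m
box=lambda x0,x1,y,z:[(x,s*y,h) for x in(x0,x1) for s in(-1,1) for h in(0,z)]
def fit(parts,mask,p0):
    big=cv2.resize(mask.astype(np.uint8),None,fx=S,fy=S,interpolation=cv2.INTER_NEAREST)
    f=lambda p:np.mean(sil(parts,p,big.shape)!=big)
    best=min((minimize(f,np.array(p0)+d,method='Nelder-Mead',options=dict(initial_simplex=np.array(p0)+d+np.vstack([np.zeros(3),np.diag([.008,.008,.04])]))) for d in([0,0,0],[.004,-.004,.02],[-.004,.004,-.02])),key=lambda r:r.fun)
    return best.x,best.fun*mask.size
hsv=cv2.cvtColor(c["img"],cv2.COLOR_RGB2HSV)
off=np.array([185,165]);r=(slice(165,315),slice(185,255))
H=hsv[r];m=((H[...,0]>100)&(H[...,0]<128)&(H[...,1]>120)&(H[...,2]>30)).astype(np.uint8)
m=cv2.drawContours(np.zeros_like(m),[max(cv2.findContours(m,0,2)[0],key=cv2.contourArea)],-1,1,-1)
x,e=fit([box(-.17,.17,.056,.042),box(-.17,-.12,.056,.08)],m,(.55,.27,.08));print('tray',np.round(x,4),np.degrees(x[2]),e,m.sum())
off=np.array([280,200]);r=(slice(200,285),slice(280,345))
g=c["img"][r].max(2);m=((g<60)|(g>175)).astype(np.uint8);m=cv2.morphologyEx(m,cv2.MORPH_OPEN,np.ones((3,3)))
m=cv2.drawContours(np.zeros_like(m),[max(cv2.findContours(m,0,2)[0],key=cv2.contourArea)],-1,1,-1)
x,e=fit([box(-.105,.105,.065,.003)],m,(.548,.0115,-.05));print('mat',np.round(x,4),np.degrees(x[2]),e,m.sum())
m=(g>150).astype(np.uint8);m=cv2.morphologyEx(m,cv2.MORPH_CLOSE,np.ones((7,7)))
pan=[(-.053,.042,.003),(-.053,-.042,.003),(.048,.037,.003),(.048,-.037,.003),(.048,.037,.045),(.048,-.037,.045)]
x,e=fit([pan],m,(.505,.005,-.06));print('scoop',np.round(x,4),np.degrees(x[2]),e,m.sum())
E
python3 fit.py
```

```text
tray [0.5465 0.2741 0.092 ] 5.268788015838363 300.34375 5208
mat [ 0.548   0.012  -0.0534] -3.061738140662538 1183.625 1937
scoop [ 0.5057  0.0059 -0.0485] -2.7773947843123317 92.46875 934
```

The tray is near (0.55, 0.272) with yaw about 5°. The scoop origin is about (0.505, 0.006), with its mouth toward -x and yaw about 177°, so the grip point is about (0.582, 0.001, 0.085). All sizes agree within about 3 mm. Moving now.

```bash
cat > go.py <<'E'
import sys,numpy as np
from station import arm
from scipy.spatial.transform import Rotation as R
o=arm.get_obs();t=[float(a) for a in sys.argv[1:7]]
A=R.from_euler('xyz',o["eef_rot"],degrees=True);B=R.from_euler('xyz',t[3:],degrees=True)
d=np.array(t[:3])-o["eef_pos"]
print('t',round(o["time_s"],2),'pos',np.round(o["eef_pos"],4),'rot',np.round(o["eef_rot"],1),'open',round(o["opening"],4),'F',np.round(o["wrist_force"],1),'ff',round(o["finger_force"],1))
print('shift units now',np.round(A.inv().apply(d)/.02,2),'in target frame',np.round(B.inv().apply(d)/.02,2),'turn units',np.round(np.degrees((A.inv()*B).as_rotvec())/8,2))
E
python3 -m pendant '[[0,0,0,0,0,-1,1],[0,0,0,0,0,-1,1],[0,0,0,0,0,-0.52,1],[-0.58,-1,0,0,0,0,1],[-0.58,-1,0,0,0,0,1]]'
for i in 1; do
python3 -m pendant '[[-0.58,-1,0,0,0,0,1],[-0.58,-1,0,0,0,0,1],[-0.58,-1,0,0,0,0,1],[-0.58,-1,0,0,0,0,1],[-0.58,-1,0,0,0,0,1]]'
python3 -m pendant '[[-0.58,-1,0,0,0,0,1],[-0.58,-1,0,0,0,0,1],[-0.58,-1,0,0,0,0,1],[-0.58,-1,0,0,0,0,1],[-0.58,-1,0,0,0,0,1]]'
python3 -m pendant '[[-0.58,-1,0,0,0,0,1],[-0.58,-1,0,0,0,0,1],[-0.58,-1,0,0,0,0,1],[-0.58,-1,0,0,0,0,1],[-0.58,-1,0,0,0,0,1]]'
done; python3 go.py 0.582 0.0005 0.18 180 0 177
```

```text
time_s: 0.6
eef_pos: [0.2864, 0.5788, 0.2219]
eef_rot: [-179.9, -0.0, 177.1]
wrist_force: [0.6, 0.5, 0.3]
opening: 0.088
finger_force: 0.0
time_s: 1.1
eef_pos: [0.3398, 0.4752, 0.2223]
eef_rot: [-180.0, -0.0, 177.0]
wrist_force: [-0.0, -0.4, -0.0]
opening: 0.0876
finger_force: 0.0
time_s: 1.6
eef_pos: [0.3923, 0.3723, 0.2223]
eef_rot: [-180.0, -0.0, 177.0]
wrist_force: [-0.2, -0.3, -0.4]
opening: 0.0881
finger_force: 0.0
time_s: 2.1
eef_pos: [0.4449, 0.2694, 0.2224]
eef_rot: [-180.0, -0.0, 177.0]
wrist_force: [0.6, 0.7, -0.7]
opening: 0.0876
finger_force: 0.0
t 2.1 pos [0.4449 0.2694 0.2224] rot [-180.   -0.  177.] open 0.0876 F [ 0.6  0.7 -0.7] ff 0.0
shift units now [ -7.56 -13.06   2.12] in target frame [ -7.55 -13.07   2.12] turn units [-0. -0. -0.]
```

```bash
python3 -m pendant '[[-0.58,-1,0,0,0,0,1],[-0.58,-1,0,0,0,0,1],[-0.58,-1,0,0,0,0,1],[-0.58,-1,0,0,0,0,1],[-0.58,-1,0,0,0,0,1]]' >/dev/null
python3 -m pendant '[[-0.58,-1,0,0,0,0,1],[-0.58,-1,0,0,0,0,1],[-0.58,-1,0,0,0,0,1],[-0.58,-1,0,0,0,0,1],[-0.58,-1,0,0,0,0,1]]' >/dev/null
python3 -m pendant '[[-0.58,-1,0.5,0,0,0,1],[-0.58,-1,0.7,0,0,0,1],[-0.58,-1,0.9,0,0,0,1],[0,0,0.5,0,0,0,1],[0,0,0,0,0,0,1]]' >/dev/null
python3 go.py 0.582 0.0005 0.066 180 0 177
python3 - <<'E'
from h import *
import pickle
s=cam("side");t=cam("top")
pickle.dump(s,open("side1.pkl","wb"));pickle.dump(t,open("top1.pkl","wb"))
c=s;im=np.ascontiguousarray(cv2.resize(c["img"],None,fx=3,fy=3,interpolation=cv2.INTER_CUBIC)[:,:,::-1])
def poly(L,p,col):
    q=[((np.array(proj(c,(p[0]+np.cos(p[2])*x-np.sin(p[2])*y,p[1]+np.sin(p[2])*x+np.cos(p[2])*y,z)))+.5)*3).astype(int) for x,y,z in L]
    cv2.polylines(im,[np.array(q)],True,col,1)
p=(.55,.2725,np.radians(5))
poly([(-.17,-.056,.08),(-.12,-.056,.08),(-.12,-.056,.042),(.17,-.056,.042),(.17,.056,.042),(-.12,.056,.042),(-.12,.056,.08),(-.17,.056,.08)],p,(0,255,255))
poly([(-.17,-.056,.0),(.17,-.056,.0),(.17,.056,.0),(-.17,.056,.0)],p,(0,0,255))
g=(.5055,.0055,np.radians(177))
poly([(.053,.042,.003),(.053,-.042,.003),(-.048,-.037,.003),(-.048,-.037,.045),(-.048,.037,.045),(-.048,.037,.003)],g,(0,0,255))
poly([(-.077,.008,.085),(-.077,-.008,.085),(-.097,-.008,.12),(-.097,.008,.12)],g,(0,255,0))
cv2.imwrite("pics/s1.png",im[560:1160,380:1180])
E
```

```text
t 3.6 pos [0.5801 0.003  0.1688] rot [-180.    -0.2  176.9] open 0.0871 F [0.1 0.9 0.2] ff 0.0
shift units now [-0.12 -0.12  5.14] in target frame [-0.1  -0.12  5.14] turn units [-0.   -0.03 -0.01]
```

View pics/s1.png

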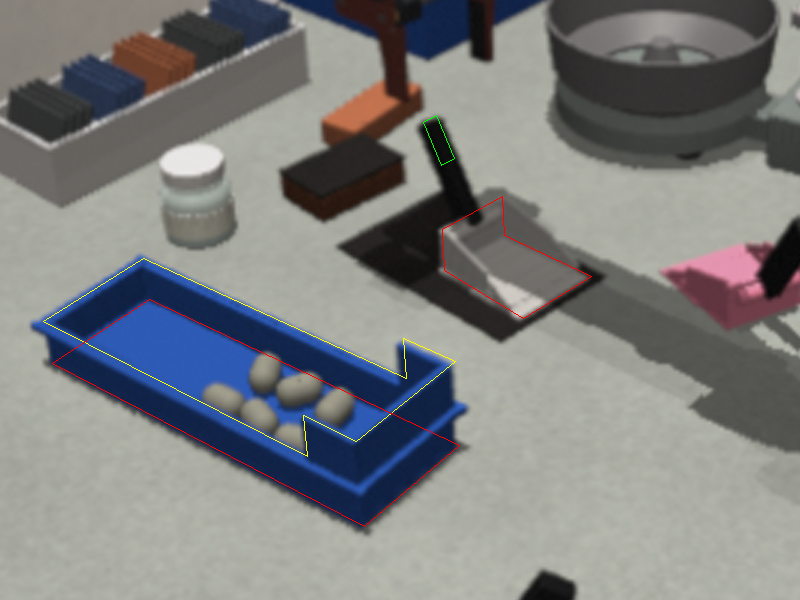

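The side overlay matches the tray base, the scoop pan and the handle within about 2 mm. The tray rim has an outer flange, which explains the wider top reading. Descending to grip.

```bash
python3 -m pendant '[[-0.1,-0.12,1,0,0,0,1],[0,0,1,0,0,0,1],[0,0,1,0,0,0,1],[0,0,1,0,0,0,1],[0,0,1,0,0,0,1]]' >/dev/null
python3 -m pendant '[[0,0,0.1,0,0,0,1],[0,0,0,0,0,0,0],[0,0,0,0,0,0,0],[0,0,0,0,0,0,0],[0,0,0,0,0,0,0]]' 50
python3 go.py 0.582 0.0005 0.066 180 0 177
```

```text
time_s: 4.7
eef_pos: [0.584, 0.0005, 0.0696]
eef_rot: [180.0, 0.1, 177.0]
wrist_force: [-0.3, -0.3, 0.8]
opening: 0.0594
finger_force: 0.0
t 4.7 pos [5.84e-01 5.00e-04 6.96e-02] rot [1.80e+02 1.00e-01 1.77e+02] open 0.0594 F [-0.3 -0.3  0.8] ff 0.0
shift units now [ 0.1  -0.01  0.18] in target frame [ 0.1  -0.01  0.18] turn units [ 0.    0.01 -0.  ]
```

```bash
python3 -m pendant '[[0.1,0,0.15,0,0,0,0],[0,0,0,0,0,0,0],[0,0,0,0,0,0,0],[0,0,0,0,0,0,0],[0,0,0,0,0,0,0]]' 50
python3 -m pendant '[[0,0,0,0,0,0,0],[0,0,0,0,0,0,0],[0,0,0,0,0,0,0],[0,0,0,0,0,0,0],[0,0,-0.3,0,0,0,0]]' 50
python3 go.py 0.582 0.0005 0.16 180 0 177
```

```text
time_s: 5.2
eef_pos: [0.5815, 0.0005, 0.0657]
eef_rot: [180.0, 0.0, 177.0]
wrist_force: [-1.2, 0.5, 0.1]
opening: 0.0192
finger_force: 0.0
time_s: 5.7
eef_pos: [0.5806, 0.0004, 0.071]
eef_rot: [-180.0, -0.1, 177.0]
wrist_force: [0.6, 0.4, -1.8]
opening: 0.0155
finger_force: 49.9
t 5.7 pos [5.806e-01 4.000e-04 7.100e-02] rot [-1.80e+02 -1.00e-01  1.77e+02] open 0.0155 F [ 0.6  0.4 -1.8] ff 49.9
shift units now [-0.06  0.   -4.45] in target frame [-0.07  0.01 -4.45] turn units [-0.   -0.01 -0.  ]
```

Gripped: opening 15.5 mm, 50 N. Lifting and carrying it to the tray's far half.

```bash
python3 -m pendant '[[0,0,-0.8,0,0,0,0],[0,0,-0.9,0,0,0,0],[0,0,-0.9,0,0,-0.3,0],[0,0,-0.9,0,0,-0.4,0],[0,0,-0.9,0,0,-0.3,0]]' 50
python3 go.py 0.7134 0.2868 0.16 180 0 185
```

```text
time_s: 6.2
eef_pos: [0.5811, 0.0004, 0.1606]
eef_rot: [-180.0, -0.0, -174.9]
wrist_force: [0.4, 0.6, -2.3]
opening: 0.0158
finger_force: 49.9
t 6.2 pos [5.811e-01 4.000e-04 1.606e-01] rot [-180.    -0.  -174.9] open 0.0158 F [ 0.4  0.6 -2.3] ff 49.9
shift units now [-7.86 13.68  0.02] in target frame [-7.84 13.69  0.03] turn units [-0.   -0.    0.01]
```

```bash
python3 -m pendant '[[-0.3,0.5,0,0,0,0,0],[-0.55,0.95,0,0,0,0,0],[-0.55,0.95,0,0,0,0,0],[-0.55,0.95,0,0,0,0,0],[-0.55,0.95,0,0,0,0,0]]' 50 >/dev/null
python3 -m pendant '[[-0.55,0.95,0,0,0,0,0],[-0.55,0.95,0,0,0,0,0],[-0.55,0.95,0,0,0,0,0],[-0.55,0.95,0,0,0,0,0],[-0.55,0.95,0,0,0,0,0]]' 50 >/dev/null
python3 -m pendant '[[-0.55,0.95,0,0,0,0,0],[-0.55,0.95,0,0,0,0,0],[-0.55,0.95,0,0,0,0,0],[-0.55,0.95,0,0,0,0,0],[-0.4,0.83,0,0,0,0,0]]' 50 
python3 go.py 0.7134 0.2868 0.11 180 0 185
python3 - <<'E'
from h import *
import pickle
o=arm.get_obs()
c=cam("side");t=cam("top");pickle.dump(t,open("top2.pkl","wb"))
Rr=R.from_euler('xyz',o["eef_rot"],degrees=True)
f=3
im=np.ascontiguousarray(cv2.resize(c["img"],None,fx=f,fy=f,interpolation=cv2.INTER_CUBIC)[:,:,::-1])
im2=np.ascontiguousarray(cv2.resize(t["img"],None,fx=4,fy=4,interpolation=cv2.INTER_CUBIC)[:,:,::-1])
def line(c,im,f,pts,col,cl=True):
    cv2.polylines(im,[np.array([((np.array(proj(c,p))+.5)*f).astype(int) for p in pts])],cl,col,1)
sc=lambda L:[o["eef_pos"]+Rr.apply([x+.0762,-y,.0627-z]) for x,y,z in L]
a=np.radians(5);T=lambda L:[(.55+np.cos(a)*x-np.sin(a)*y,.2725+np.sin(a)*x+np.cos(a)*y,z) for x,y,z in L]
for cc,ii,ff in((c,im,f),(t,im2,4)):
    line(cc,ii,ff,sc([(.053,.042,0),(.053,-.042,0),(-.048,-.037,0),(-.048,-.037,.042),(-.048,.037,.042),(-.048,.037,0)]),(0,0,255))
    line(cc,ii,ff,T([(-.115,.05,.006),(-.115,-.05,.006),(.164,-.05,.006),(.164,.05,.006)]),(0,255,255))
    line(cc,ii,ff,T([(-.17,.056,0),(-.17,-.056,.0),(-.17,-.056,.08),(-.17,.056,.08)]),(0,255,0))
cv2.imwrite("pics/s2.png",np.hstack([im[700:1150,300:800],im2[670:1120,740:1040][:, :300]]))
E
```

```text
time_s: 7.7
eef_pos: [0.7142, 0.2891, 0.1585]
eef_rot: [180.0, -0.1, -175.0]
wrist_force: [-0.5, -0.1, -1.7]
opening: 0.0158
finger_force: 49.9
t 7.7 pos [0.7142 0.2891 0.1585] rot [ 1.80e+02 -1.00e-01 -1.75e+02] open 0.0158 F [-0.5 -0.1 -1.7] ff 49.9
shift units now [ 0.05 -0.11  2.43] in target frame [ 0.05 -0.11  2.43] turn units [ 0.   -0.01 -0.  ]
```

View pics/s2.png

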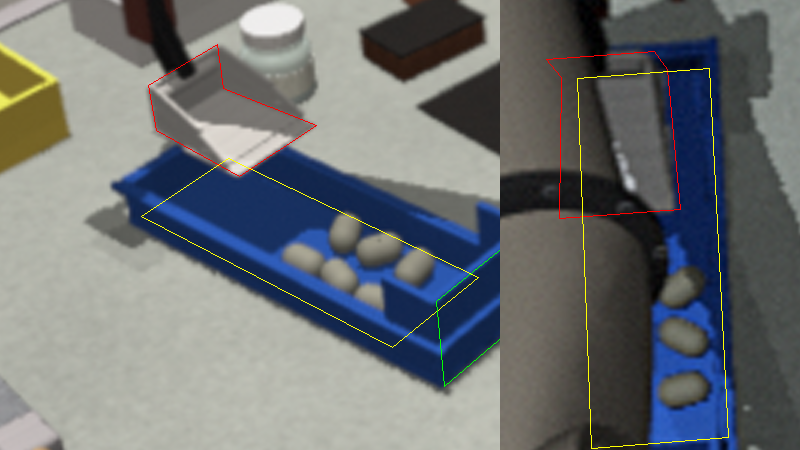

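The side view shows the scoop held as modelled, with its pan above the tray's far half and clear of all six chips. Lowering it with a slight nose-down tilt.

```bash
python3 -m pendant '[[0.05,-0.11,0.8,0,-0.15,0,0],[0,0,0.8,0,0,0,0],[0,0,0.8,0,0,0,0],[0,0,0.8,0,0,0,0],[0,0,0.8,0,0,0,0]]' 50 >/dev/null
python3 go.py 0.7134 0.2868 0.0714 180 0 185
python3 -m pendant '[[0,0,0.15,0,0,0,0],[0,0,0.1,0,0,0,0],[0,0,0.05,0,0,0,0],[0,0,0.05,0,0,0,0],[0,0,0.05,0,0,0,0]]' 50 >/dev/null
python3 go.py 0.7134 0.2868 0.0714 180 0 185
```

```text
t 8.3 pos [0.7145 0.2842 0.0779] rot [-180.     1.1 -175.1] open 0.016 F [ 0.3 -0.1 -3.3] ff 49.9
shift units now [0.05 0.13 0.32] in target frame [0.05 0.13 0.33] turn units [-0.    0.14 -0.01]
t 8.8 pos [0.7153 0.2848 0.0725] rot [ 180.     1.3 -175. ] open 0.016 F [-0.1  0.5 -2.6] ff 49.9
shift units now [0.09 0.11 0.05] in target frame [0.09 0.11 0.05] turn units [ 0.    0.16 -0.  ]
```

```bash
python3 -m pendant '[[0.1,0.11,0.05,0,0,0,0],[0.2,0,0.05,0,0,0,0],[0.3,0,0,0,0,0,0],[0.3,0,0,0,0,0,0],[0.3,0,0,0,0,0,0]]' 50 
python3 -m pendant '[[0.3,0,0.03,0,0,0,0],[0.3,0,0,0,0,0,0],[0.3,0,0,0,0,0,0],[0.3,0,0,0,0,0,0],[0.3,0,0,0,0,0,0]]' 50 
python3 -m pendant '[[0.3,0,0,0,0,0,0],[0.3,0,0,0,0,0,0],[0.3,0,0,0,0,0,0],[0.3,0,0,0,0,0,0],[0.3,0,0,0,0,0,0]]' 50 
python3 go.py 0.571 0.2743 0.07 180 1.3 185
```

```text
time_s: 9.3
eef_pos: [0.6932, 0.2856, 0.072]
eef_rot: [179.9, 1.6, -175.0]
wrist_force: [4.6, 1.2, 6.7]
opening: 0.0159
finger_force: 50.0
time_s: 9.8
eef_pos: [0.6656, 0.2839, 0.0725]
eef_rot: [179.8, 1.8, -175.0]
wrist_force: [8.4, 1.7, 11.7]
opening: 0.0158
finger_force: 50.0
time_s: 10.3
eef_pos: [0.6371, 0.2819, 0.0727]
eef_rot: [179.7, 2.0, -175.1]
wrist_force: [10.8, 2.4, 13.7]
opening: 0.0158
finger_force: 50.0
t 10.3 pos [0.6371 0.2819 0.0727] rot [ 179.7    2.  -175.1] open 0.0158 F [10.8  2.4 13.7] ff 50.0
shift units now [ 3.33 -0.09  0.02] in target frame [ 3.33 -0.09  0.06] turn units [ 0.03  0.09 -0.01]
```

```bash
python3 -m pendant '[[0.3,-0.03,-0.05,0,0,0,0],[0.3,-0.03,-0.02,0,0,0,0],[0.3,-0.03,-0.01,0,0,0,0],[0.3,0,-0.01,0,0,0,0],[0.3,0,-0.01,0,0,0,0]]' 50 
python3 -m pendant '[[0.3,0,-0.01,0,0,0,0],[0.3,0,-0.01,0,0,0,0],[0.3,0,-0.01,0,0,0,0],[0.3,0,-0.01,0,0,0,0],[0.2,0,-0.01,0,0,0,0]]' 50 
python3 go.py 0.571 0.2743 0.07 180 1.3 185
python3 - <<'E'
from h import *
c=cam("side");t=cam("top")
a=cv2.resize(c["img"],None,fx=3,fy=3,interpolation=cv2.INTER_CUBIC)[700:1150,300:800]
b=cv2.resize(t["img"],None,fx=4,fy=4,interpolation=cv2.INTER_CUBIC)[770:1220,740:1040]
cv2.imwrite("pics/s3.png",np.hstack([a,b])[:,:,::-1])
E
```

```text
time_s: 10.8
eef_pos: [0.6058, 0.2771, 0.0725]
eef_rot: [179.8, 1.8, -175.0]
wrist_force: [9.0, 2.4, 8.7]
opening: 0.0159
finger_force: 50.0
time_s: 11.3
eef_pos: [0.5767, 0.2744, 0.0722]
eef_rot: [179.8, 1.7, -175.0]
wrist_force: [6.6, 0.9, 6.9]
opening: 0.0158
finger_force: 50.0
t 11.3 pos [0.5767 0.2744 0.0722] rot [ 179.8    1.7 -175. ] open 0.0158 F [6.6 0.9 6.9] ff 50.0
shift units now [0.29 0.02 0.1 ] in target frame [0.29 0.02 0.1 ] turn units [ 0.02  0.05 -0.01]
```

View pics/s3.png

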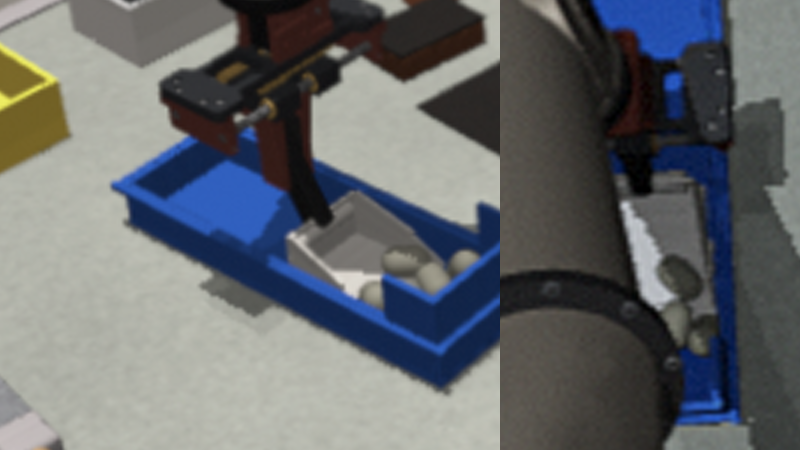

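The picture shows chips in the pan's mouth and against the slope; at least four are visible near the lip. I'll press on to the slope, then tilt the mouth up about the heel so the lip climbs the slope under them.

```bash
python3 -m pendant '[[0.2,0,-0.01,0,0,0,0],[0.15,0,-0.01,0,0,0,0],[0.15,0,0,0,0,0,0],[0.1,0,0,0,0,0,0],[0.05,0,0,0,0.2,0,0]]' 50 
python3 -m pendant '[[0.05,0,0.05,0,0.4,0,0],[0.05,0,0.08,0,0.5,0,0],[0.05,0,0.08,0,0.5,0,0],[0.05,0,0.08,0,0.5,0,0],[0,0,0,0,0,0,0]]' 50 
python3 go.py 0.571 0.2743 0.07 180 1.3 185
python3 - <<'E'
from h import *
c=cam("side");t=cam("top")
a=cv2.resize(c["img"],None,fx=3,fy=3,interpolation=cv2.INTER_CUBIC)[700:1150,300:800]
b=cv2.resize(t["img"],None,fx=4,fy=4,interpolation=cv2.INTER_CUBIC)[770:1220,740:1040]
cv2.imwrite("pics/s4.png",np.hstack([a,b])[:,:,::-1])
E
```

```text
time_s: 11.9
eef_pos: [0.5641, 0.2738, 0.0718]
eef_rot: [179.8, 0.2, -175.0]
wrist_force: [8.6, 2.4, -2.3]
opening: 0.0158
finger_force: 50.0
time_s: 12.4
eef_pos: [0.5564, 0.2709, 0.0626]
eef_rot: [-180.0, -15.7, -175.1]
wrist_force: [0.7, 0.3, -3.9]
opening: 0.0157
finger_force: 50.0
t 12.4 pos [0.5564 0.2709 0.0626] rot [-180.   -15.7 -175.1] open 0.0157 F [ 0.7  0.3 -3.9] ff 50.0
shift units now [-0.62  0.1  -0.56] in target frame [-0.75  0.1  -0.35] turn units [-0.   -2.12 -0.01]
```

View pics/s4.png

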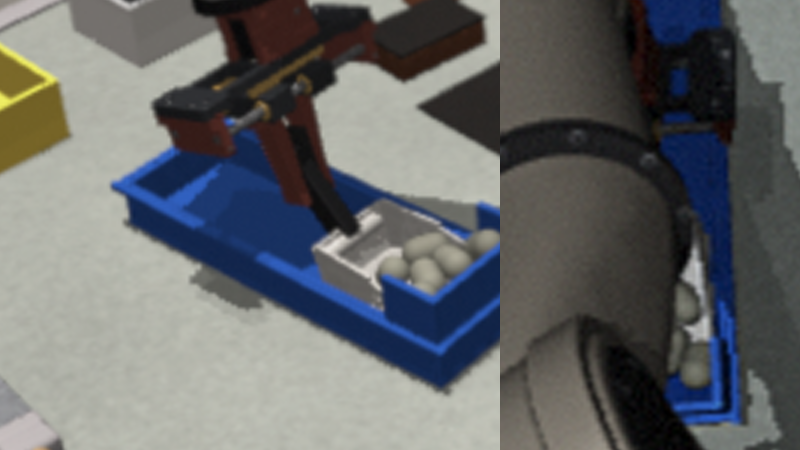

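All six chips have been gathered: at least four in the pan, one at the slope's far corner and one hidden. I'll climb a little more with extra tilt, then lift vertically so nothing is pushed over the end wall.

```bash
python3 -m pendant '[[0.16,0,0.15,0,0.4,0,0],[0.16,0,0.15,0,0.4,0,0],[0.0,0,0.0,0,0.4,0,0],[0,0,-0.1,0,0.3,0,0],[0,0,0,0,0,0,0]]' 50 
python3 go.py 0.571 0.2743 0.07 180 1.3 185
python3 -m pendant '[[0.1,0,-0.2,0,0.2,0,0],[0.1,0,-0.3,0,0,0,0],[0.15,0,-0.35,0,0,0,0],[0.15,0,-0.4,0,0,0,0],[0.15,0,-0.4,0,0,0,0]]' 50 
python3 -m pendant '[[0.15,0,-0.4,0,0,0,0],[0.15,0,-0.4,0,0,0,0],[0.15,0,-0.4,0,0,0,0],[0.15,0,-0.4,0,0,0,0],[0,0,-0.2,0,0,0,0]]' 50 
python3 go.py 0.571 0.2743 0.07 180 1.3 185
python3 - <<'E'
from h import *
c=cam("side");t=cam("top")
a=cv2.resize(c["img"],None,fx=3,fy=3,interpolation=cv2.INTER_CUBIC)[650:1150,300:800]
b=cv2.resize(t["img"],None,fx=4,fy=4,interpolation=cv2.INTER_CUBIC)[720:1220,740:1040]
cv2.imwrite("pics/s5.png",np.hstack([a,b])[:,:,::-1])
E
```

```text
time_s: 13.0
eef_pos: [0.5489, 0.2701, 0.0613]
eef_rot: [-179.9, -27.6, -175.1]
wrist_force: [0.3, 0.3, -4.6]
opening: 0.016
finger_force: 50.0
t 13.0 pos [0.5489 0.2701 0.0613] rot [-179.9  -27.6 -175.1] open 0.016 F [ 0.3  0.3 -4.6] ff 50.0
shift units now [-0.79  0.11 -0.9 ] in target frame [-1.13  0.11 -0.41] turn units [-0.01 -3.61 -0.01]
time_s: 13.5
eef_pos: [0.5535, 0.2711, 0.0983]
eef_rot: [180.0, -29.1, -175.0]
wrist_force: [0.6, 0.1, -3.3]
opening: 0.0159
finger_force: 50.0
time_s: 14.0
eef_pos: [0.561, 0.2717, 0.1354]
eef_rot: [180.0, -29.1, -175.0]
wrist_force: [-0.0, -0.2, -3.0]
opening: 0.0159
finger_force: 50.0
t 14.0 pos [0.561  0.2717 0.1354] rot [ 180.   -29.1 -175. ] open 0.0159 F [-0.  -0.2 -3. ] ff 50.0
shift units now [-2.04  0.09  2.61] in target frame [-0.44  0.09  3.28] turn units [ 0.  -3.8 -0. ]
```

View pics/s5.png

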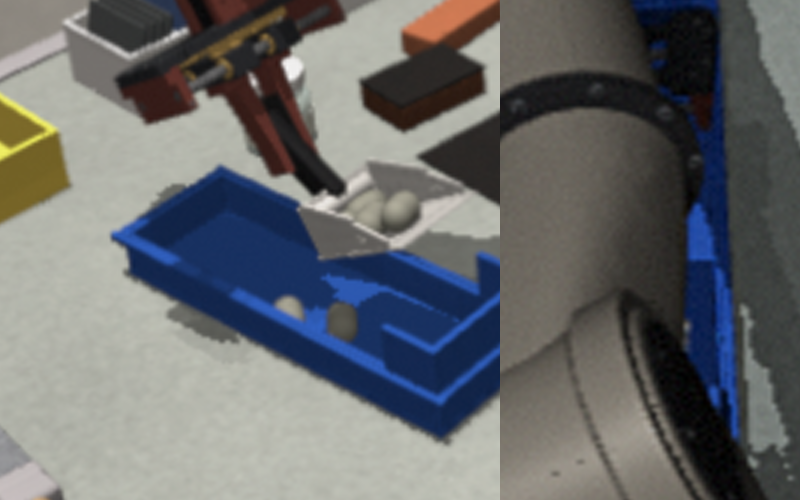

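Two chips are left in the tray, at (290,305) and (342,320). Three or four are visible in the lifted scoop, well back in the pan. Carrying it to the bowl; once the arm has cleared, I'll count the chips still in the tray from the top camera.

```bash
python3 -m pendant '[[0.3,0,-0.55,0,0,0,0],[0.3,-0.15,-0.55,0,0,0,0],[0.3,-0.3,-0.55,0,0,0,0],[0.3,-0.5,-0.55,0,0,0,0],[0.3,-0.65,-0.55,0,0,0,0]]' 50 >/dev/null
python3 -m pendant '[[0.3,-0.8,-0.55,0,0,0,0],[0.3,-0.85,-0.55,0,0,0,0],[0.3,-0.85,-0.55,0,0,0,0],[0,-0.85,0,0,0,0,0],[0,-0.85,0,0,0,0,0]]' 50 >/dev/null
python3 -m pendant '[[0,-0.85,0,0,0,0,0],[0,-0.85,0,0,0,0,0],[0,-0.85,0,0,0,0,0],[0,-0.85,0,0,0,0,0],[0,-0.85,0,0,0,0,0]]' 50 >/dev/null
python3 -m pendant '[[0,-0.85,0,0,0,0,0],[0,-0.85,0,0,0,0,0],[0,-0.85,0,0,0,0,0],[0,-0.85,0,0,0,0,0],[0,-0.85,0,0,0,0,0]]' 50 >/dev/null
python3 -m pendant '[[0,-0.85,0,0,0,0,0],[0,-0.85,0,0,0,0,0],[0,-0.85,0,0,0,0,0],[0,-0.85,0,0,0,0,0],[0,-0.85,0,0,0,0,0]]' 50 >/dev/null
python3 -m pendant '[[0,-0.85,0,0,0,0,0],[0,-0.85,0,0,0,0,0],[0,-0.85,0,0,0,0,0],[0,-0.85,0,0,0,0,0],[0,-0.85,0,0,0,0,0]]' 50 >/dev/null
python3 go.py 0.61 -0.304 0.263 180 60 185
python3 - <<'E'
from h import *
import pickle
o=arm.get_obs();print(np.round(o["qpos"],1))
t=cam("top");s=cam("side");pickle.dump(t,open("top3.pkl","wb"));pickle.dump(s,open("side3.pkl","wb"))
h=cv2.cvtColor(t["img"],cv2.COLOR_RGB2HSV)
a=np.radians(5);P=[proj(t,(.55+np.cos(a)*x-np.sin(a)*y,.2725+np.sin(a)*x+np.cos(a)*y,.03)) for x,y in((-.155,.047),(-.155,-.047),(.16,-.047),(.16,.047))]
m=cv2.fillPoly(np.zeros(h.shape[:2],np.uint8),[np.array(P).astype(int)],1)
ch=((h[...,1]<110)&(h[...,2]>50)&(m>0)).astype(np.uint8)
n,_,st,ce=cv2.connectedComponentsWithStats(ch);print([(s[4],np.round(c),np.round(at(t,*c,.018)[:2],3)) for s,c in zip(st[1:],ce[1:])])
E
```

```text
t 17.1 pos [ 0.6011 -0.1841  0.2345] rot [ 180.   -29.2 -175. ] open 0.0158 F [-0.1 -0.2 -2.4] ff 50.0
shift units now [ 0.76 -6.01 -1.21] in target frame [-1.19 -6.01 -0.78] turn units [ -0.   -11.15  -0.  ]
[ 1.000e-01  3.980e+01  1.370e+01  7.370e+01 -1.000e-01  9.530e+01
  1.078e+02]
[(np.int32(170), array([211., 242.]), array([0.537, 0.304]))]
```

Run:
```python
from h import *
import pickle
for f in("top0","top3"):
    t=pickle.load(open(f+".pkl","rb"));h=cv2.cvtColor(t["img"],cv2.COLOR_RGB2HSV)
    m=np.zeros(h.shape[:2],np.uint8);m[185:296,203:240]=1
    ch=((h[...,1]<110)&(h[...,2]>50)&(m>0)).astype(np.uint8)
    n,_,st,ce=cv2.connectedComponentsWithStats(ch);print(f,[(s.tolist(),np.round(c)) for s,c in zip(st[1:],ce[1:]) if s[4]>10])
s=pickle.load(open("side3.pkl","rb"));t=pickle.load(open("top3.pkl","rb"))
o=arm.get_obs();p=proj(s,o["eef_pos"]);q=proj(t,o["eef_pos"]);print(p,q)
a=lambda c,p,f:cv2.resize(c["img"][max(0,int(p[1])-60):int(p[1])+60,int(p[0])-65:int(p[0])+65],(400,370),interpolation=cv2.INTER_CUBIC)
b=cv2.resize(t["img"][180:300,195:255],(250,500),interpolation=cv2.INTER_CUBIC)
im=np.zeros((500,790,3),np.uint8);im[:370,:400]=a(s,p,3);im[:,540:]=b;cv2.imwrite("pics/s6.png",im[:,:,::-1])
```

```text
top0 [([211, 234, 9, 25, 158], array([215., 246.])), ([225, 234, 11, 11, 81], array([230., 239.])), ([225, 247, 12, 10, 83], array([230., 251.])), ([210, 261, 10, 12, 84], array([214., 266.])), ([224, 260, 13, 9, 85], array([230., 264.]))]
top3 [([205, 232, 14, 21, 170], array([211., 242.]))]
(np.float64(316.139082238766), np.float64(162.7080671103119)) (np.float64(389.97550643806693), np.float64(204.57907777837883))
```

Top-camera chip area is 170 px in the tray against about 82 px per chip, so two chips remain and four are in the scoop. Moving over the bowl and levelling.

```bash
python3 -m pendant '[[-0.2,-0.85,-0.22,0,0,0,0],[-0.2,-0.85,-0.22,0,0,0,0],[-0.2,-0.85,-0.22,0,0,0,0],[-0.2,-0.85,-0.22,0,0,0,0],[-0.2,-0.8,-0.22,0,0,0,0]]' 50 >/dev/null
python3 -m pendant '[[-0.2,-0.7,-0.22,0,0,0,0],[-0.2,-0.5,-0.22,0,0,0,0],[-0.2,-0.3,-0.22,0,0,0,0],[0,-0.15,0,0,0,0,0],[0,0,0,0,0,0,0]]' 50
python3 go.py 0.655 -0.304 0.245 180 5 185
python3 -m pendant '[[0,0,0,0,-0.4,0,0],[0,0,0,0,-0.8,0,0],[0,0,0,0,-0.8,0,0],[0,0,0,0,-0.8,0,0],[0,0,0,0,-0.4,0,0]]' 50
python3 go.py 0.655 -0.304 0.245 180 20 185
```

```text
time_s: 18.2
eef_pos: [0.656, -0.2951, 0.2492]
eef_rot: [180.0, -29.2, -175.0]
wrist_force: [-1.1, -0.9, -3.6]
opening: 0.0161
finger_force: 50.0
t 18.2 pos [ 0.656  -0.2951  0.2492] rot [ 180.   -29.2 -175. ] open 0.0161 F [-1.1 -0.9 -3.6] ff 50.0
shift units now [-0.02 -0.44  0.23] in target frame [ 0.11 -0.44  0.2 ] turn units [ 0.01 -4.28 -0.  ]
time_s: 18.7
eef_pos: [0.6544, -0.2955, 0.2512]
eef_rot: [-180.0, -3.4, -175.1]
wrist_force: [-0.8, -0.6, -2.7]
opening: 0.0161
finger_force: 50.0
t 18.7 pos [ 0.6544 -0.2955  0.2512] rot [-180.    -3.4 -175.1] open 0.0161 F [-0.8 -0.6 -2.7] ff 50.0
shift units now [-0.01 -0.42  0.31] in target frame [ 0.11 -0.42  0.29] turn units [-0.01 -2.92 -0.01]
```

```bash
python3 -m pendant '[[0,0,0.1,0,-0.5,0,0],[0,0,0.1,0,-0.5,0,0],[0,0,0,0,-0.5,0,0],[0,0,0,0,-0.5,0,0],[0,0,0,0,-0.4,0,0]]' 50
python3 -m pendant '[[0.17,0,-0.14,0,-0.5,0,0],[0.17,0,-0.14,0,-0.5,0,0],[0.17,0,-0.14,0,-0.5,0,0],[0.17,0,-0.14,0,-0.5,0,0],[0.17,0,-0.14,0,-0.5,0,0]]' 50
python3 -m pendant '[[0.17,0,-0.14,0,-0.6,0,0],[0.17,0,-0.14,0,-0.6,0,0],[0.17,0,-0.14,0,-0.6,0,0],[0,0,0,0,-0.6,0,0],[0,0,0,0,0,0,0]]' 50
python3 -m pendant '[[0,0,0,0,0.6,0,0],[0,0,0,0,-0.6,0,0],[0,0,0,0,0.5,0,0],[0,0,0,0,-0.5,0,0],[0,0,0,0,0,0,0]]' 50
python3 go.py 0.62 -0.304 0.245 180 60 185
python3 - <<'E'
from h import *
import pickle
t=cam("top");s=cam("side");pickle.dump((t,s),open("p4.pkl","wb"))
print(np.round(arm.get_obs()["qpos"],1))
E
```

```text
time_s: 19.2
eef_pos: [0.6545, -0.2945, 0.2456]
eef_rot: [180.0, 15.6, -175.0]
wrist_force: [-0.8, -1.0, -3.1]
opening: 0.0157
finger_force: 50.0
time_s: 19.7
eef_pos: [0.6339, -0.2959, 0.2518]
eef_rot: [-180.0, 35.7, -174.9]
wrist_force: [0.2, 0.9, -2.7]
opening: 0.016
finger_force: 50.0
time_s: 20.2
eef_pos: [0.6218, -0.2979, 0.2302]
eef_rot: [179.0, 45.7, -175.6]
wrist_force: [-0.8, -1.2, -2.6]
opening: 0.016
finger_force: 50.0
time_s: 20.7
eef_pos: [0.6255, -0.2927, 0.2261]
eef_rot: [178.9, 45.4, -175.1]
wrist_force: [0.0, -0.1, -2.5]
opening: 0.0159
finger_force: 50.0
t 20.7 pos [ 0.6255 -0.2927  0.2261] rot [ 178.9   45.4 -175.1] open 0.0159 F [ 0.  -0.1 -2.5] ff 50.0
shift units now [-0.45 -0.52 -0.9 ] in target frame [-0.66 -0.54 -0.75] turn units [ 0.12 -1.83 -0.03]
[ 69.5  24.4 -45.2 115.1 -45.   13.8 169.1]
```

Run:
```python
from h import *
import pickle
t,s=pickle.load(open("p4.pkl","rb"))
a=cv2.resize(s["img"][110:260,270:430],(480,450),interpolation=cv2.INTER_CUBIC)
b=cv2.resize(t["img"][170:290,375:475],(320,384),interpolation=cv2.INTER_CUBIC)
im=np.zeros((450,800,3),np.uint8);im[:450,:480]=a;im[:384,480:]=b;cv2.imwrite("pics/s7.png",im[:,:,::-1])
```

```text
(no output)
```

View pics/s7.png

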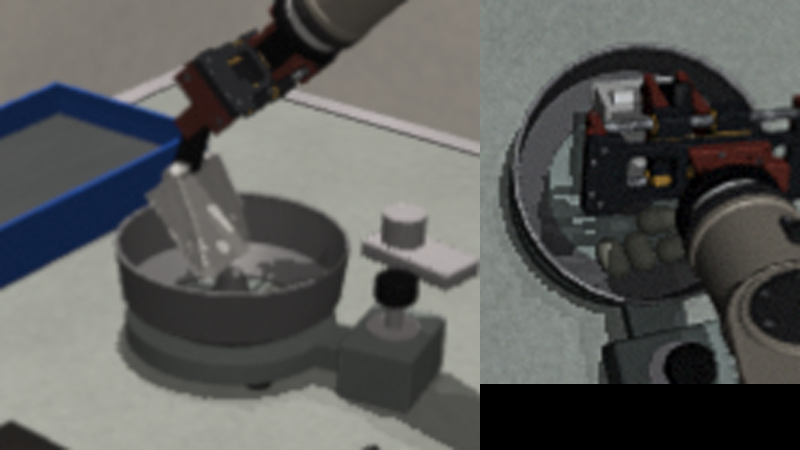

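The pan is empty, and four chips show in the bowl at composite pixels (610,258), (638,250), (665,247) and (655,220). Lifting out and levelling the scoop.

```bash
python3 -m pendant '[[-0.3,0,-0.3,0,0.1,0,0],[-0.3,0,-0.3,0,0.4,0,0],[-0.3,0,-0.3,0,0.5,0,0],[-0.3,0,-0.4,0,0.5,0,0],[-0.1,0,-0.4,0,0.5,0,0]]' 50
python3 -m pendant '[[0,0,-0.1,0,0.5,0,0],[0,0,0,0,0.5,0,0],[0,0,0,0,0.5,0,0],[0,0,0,0,0.5,0,0],[0,0,0,0,0.5,0,0]]' 50
python3 go.py 0.65 -0.304 0.24 180 0 177
python3 -c "
from h import *
print(np.round(arm.get_obs()['qpos'],1))"
```

```text
time_s: 21.3
eef_pos: [0.6229, -0.297, 0.2753]
eef_rot: [179.6, 29.6, -174.7]
wrist_force: [0.4, 0.0, -3.6]
opening: 0.0158
finger_force: 50.0
time_s: 21.8
eef_pos: [0.6217, -0.2974, 0.2762]
eef_rot: [179.5, 9.5, -174.6]
wrist_force: [-0.2, -0.2, -2.7]
opening: 0.0157
finger_force: 50.0
t 21.8 pos [ 0.6217 -0.2974  0.2762] rot [ 179.5    9.5 -174.6] open 0.0157 F [-0.2 -0.2 -2.7] ff 50.0
shift units now [-1.06 -0.48  2.01] in target frame [-1.43 -0.26  1.81] turn units [0.14 1.19 1.05]
[ 29.2  22.5  -8.7  90.   -1.6  59.4 117.5]
```

```bash
python3 -m pendant '[[0,0,0,0.07,0.6,0.5,0],[0,0,0,0.07,0.6,0.55,0],[0.1,0.5,0,0,0,0,0],[0.1,0.9,0,0,0,0,0],[0.1,1,0,0,0,0,0]]' 50 >/dev/null
python3 -m pendant '[[0.1,1,0,0,0,0,0],[0.1,1,0,0,0,0,0],[0.1,1,0,0,0,0,0],[0.1,1,0,0,0,0,0],[0.1,1,0.3,0,0,0,0]]' 50 >/dev/null
python3 -m pendant '[[0.1,1,0.6,0,0,0,0],[0.1,1,0.8,0,0,0,0],[0.1,1,0.9,0,0,0,0],[0.1,1,0.9,0,0,0,0],[0.1,1,0.9,0,0,0,0]]' 50 
python3 go.py 0.606 0.004 0.0665 180 0 177
```

```text
time_s: 23.3
eef_pos: [0.6078, -0.046, 0.187]
eef_rot: [179.8, 0.1, 177.1]
wrist_force: [0.7, 1.0, -2.6]
opening: 0.0162
finger_force: 50.0
t 23.3 pos [ 0.6078 -0.046   0.187 ] rot [1.798e+02 1.000e-01 1.771e+02] open 0.0162 F [ 0.7  1.  -2.6] ff 50.0
shift units now [0.23 2.47 6.03] in target frame [0.22 2.49 6.02] turn units [0.02 0.01 0.01]
```

```bash
python3 -m pendant '[[0.1,0.9,0.9,0.02,0,0,0],[0.1,0.8,0.9,0,0,0,0],[0,0.6,0.9,0,0,0,0],[0,0.15,0.9,0,0,0,0],[0,0,0.9,0,0,0,0]]' 50 >/dev/null
python3 -m pendant '[[0,0,0.7,0,0,0,0],[0,0,0.35,0,0,0,0],[0,0,0.1,0,0,0,0],[0,0,0,0,0,0,0],[0,0,0,0,0,0,0]]' 50 
python3 go.py 0.606 0.004 0.066 180 0 177
```

```text
time_s: 24.3
eef_pos: [0.6081, 0.002, 0.0742]
eef_rot: [-180.0, 0.1, 177.0]
wrist_force: [0.2, 0.2, -2.6]
opening: 0.0156
finger_force: 50.0
t 24.3 pos [0.6081 0.002  0.0742] rot [-1.80e+02  1.00e-01  1.77e+02] open 0.0156 F [ 0.2  0.2 -2.6] ff 50.0
shift units now [0.11 0.1  0.41] in target frame [0.11 0.09 0.41] turn units [-0.    0.01  0.01]
```

```bash
python3 -m pendant '[[0,0,0.1,0,0,0,0],[0,0,0.1,0,0,0,0],[0,0,0.1,0,0,0,0],[0,0,0.05,0,0,0,0],[0,0,0,0,0,0,0]]' 50 
python3 -m pendant '[[0,0,0.05,0,0,0,0],[0,0,0.03,0,0,0,0],[0,0,0,0,0,0,0],[0,0,0,0,0,0,0],[0,0,0,0,0,0,0]]' 50
```

```text
time_s: 24.8
eef_pos: [0.6074, 0.002, 0.0661]
eef_rot: [-180.0, -0.0, 177.1]
wrist_force: [-0.1, -0.4, -2.0]
opening: 0.016
finger_force: 50.0
time_s: 25.3
eef_pos: [0.6077, 0.002, 0.0656]
eef_rot: [-180.0, -0.0, 177.0]
wrist_force: [-2.1, -0.6, 5.4]
opening: 0.0154
finger_force: 50.0
```

```bash
python3 -m pendant '[[0,0,0,0,0,0,0.9],[0,0,0,0,0,0,0.9],[0,0,0,0,0,0,0.9],[0,0,0,0,0,0,0.9],[0,0,0,0,0,0,0.9]]' 50 >/dev/null
python3 -m pendant '[[0,0,0,0,0,0,0.9],[0,0,0,0,0,0,0.9],[0,0,-0.3,0,0,0,0.9],[0,0,-0.6,0,0,0,0.9],[0,0,-0.9,0,0,0,0.9]]' 50
python3 -m pendant '[[0,0,-1,0,0,0,0.9],[0,0,-1,0,0,0,0.9],[0,0,-1,0,0,0,0.9],[0,0,-1,0,0,0,0.9],[0,0,-1,0,0,0,0.9]]' 50
python3 go.py 0.414 -0.339 0.20 180 0 165
python3 - <<'E'
from h import *
import pickle
t=cam("top");s=cam("side");pickle.dump((t,s),open("p5.pkl","wb"))
E
```

```text
time_s: 26.3
eef_pos: [0.607, 0.002, 0.1012]
eef_rot: [-180.0, -0.1, 177.1]
wrist_force: [0.6, -0.0, 0.6]
opening: 0.0787
finger_force: 0.0
time_s: 26.8
eef_pos: [0.6077, 0.0021, 0.2029]
eef_rot: [-180.0, 0.0, 177.1]
wrist_force: [0.7, 0.3, -0.3]
opening: 0.0792
finger_force: 0.0
t 26.8 pos [0.6077 0.0021 0.2029] rot [-180.     0.   177.1] open 0.0792 F [ 0.7  0.3 -0.3] ff 0.0
shift units now [  8.79 -17.53   0.14] in target frame [  4.94 -18.98   0.14] turn units [0.   0.01 1.51]
```

```bash
python3 -m pendant '[[0,0,-0.3,0,0,-0.9,1],[0,0,0,0,0,-0.97,1],[0.5,-0.6,0,0,0,0,1],[0.87,-1,0,0,0,0,1],[0.87,-1,0,0,0,0,1]]' 50 >/dev/null
python3 -m pendant '[[0.87,-1,0,0,0,0,1],[0.87,-1,0,0,0,0,1],[0.87,-1,0,0,0,0,1],[0.87,-1,0,0,0,0,1],[0.87,-1,0,0,0,0,1]]' 50 >/dev/null
python3 -m pendant '[[0.87,-1,0,0,0,0,1],[0.87,-1,0,0,0,0,1],[0.87,-1,0,0,0,0,1],[0.87,-1,0,0,0,0,1],[0.87,-1,0,0,0,0,1]]' 50 
python3 go.py 0.414 -0.339 0.17 180 0 192
python3 - <<'E'
from h import *
import pickle
t=cam("top");s=cam("side");pickle.dump((t,s),open("p6.pkl","wb"))
# scoop check: white px near mat
im=t["img"].max(2)[195:290,280:345]
m=(im>150).astype(np.uint8);n,l,st,ce=cv2.connectedComponentsWithStats(m);i=1+st[1:,4].argmax();print(st[i],ce[i]+[280,195])
y,x=np.where(l==i);y0=y.max()
c=[at(t,280+x[y>=y0-4].mean(),195+y0,.005),at(t,*(ce[i]+[280,195]),.01)];print(np.round(c,3))
t0=pickle.load(open("top0.pkl","rb"));im=t0["img"].max(2)[195:290,280:345];n,l,st,ce=cv2.connectedComponentsWithStats((im>150).astype(np.uint8));i=1+st[1:,4].argmax();print('before',st[i],at(t0,*(ce[i]+[280,195]),.01))
E
```

```text
time_s: 28.4
eef_pos: [0.4439, -0.2915, 0.2065]
eef_rot: [180.0, -0.1, -168.3]
wrist_force: [-0.4, -0.3, -0.5]
opening: 0.0883
finger_force: 0.0
t 28.4 pos [ 0.4439 -0.2915  0.2065] rot [ 1.800e+02 -1.000e-01 -1.683e+02] open 0.0883 F [-0.4 -0.3 -0.5] ff 0.0
shift units now [ 1.94 -2.02  1.83] in target frame [ 1.96 -2.01  1.82] turn units [ 0.   -0.01 -0.04]
[ 18  36  29  34 805] [313.36521739 248.86086957]
[[0.479 0.007 0.005]
 [0.523 0.005 0.01 ]]
before [ 18  45  29  34 801] [0.49647428 0.00561379 0.01      ]
```

The scoop's blob has the same shape and size as at the start (805 vs 801 px), shifted 27 mm, so it stands upright on its mat. Now the knob.

```bash
python3 -m pendant '[[0.9,-0.9,0,0,0,0,1],[0.7,-0.7,0.4,0,0,0,1],[0.36,-0.4,0.8,0,0,0,1],[0,0,0.8,0,0,0,1],[0,0,0.8,0,0,0,1]]' 50 >/dev/null
python3 -m pendant '[[0,0,0.8,0,0,0,1],[0,0,0.8,0,0,0,1],[0,0,0.7,0,0,0,1],[0,0,0.4,0,0,0,1],[0,0,0,0,0,0,1]]' 50
python3 go.py 0.414 -0.339 0.084 180 0 192
```

```text
time_s: 29.5
eef_pos: [0.4152, -0.3367, 0.0958]
eef_rot: [179.9, -0.1, -168.0]
wrist_force: [-0.2, 0.2, -0.3]
opening: 0.0878
finger_force: 0.0
t 29.5 pos [ 0.4152 -0.3367  0.0958] rot [ 1.799e+02 -1.000e-01 -1.680e+02] open 0.0878 F [-0.2  0.2 -0.3] ff 0.0
shift units now [ 0.08 -0.1   0.59] in target frame [ 0.08 -0.1   0.59] turn units [ 0.01 -0.01 -0.  ]
```

```bash
python3 -m pendant '[[0.08,-0.1,0.4,0,0,0,1],[0,0,0.2,0,0,0,0],[0,0,0,0,0,0,0],[0,0,0,0,0,0,0],[0,0,0,0,0,0,0]]' 40
python3 -m pendant '[[0,0,0,0,0,0,0],[0,0,0,0,0,0,0],[0,0,0,0,0,0,0],[0,0,0,0,0,0,0],[0,0,0,0,0,0,0]]' 40
```

```text
time_s: 30.0
eef_pos: [0.415, -0.3397, 0.0852]
eef_rot: [-180.0, 0.0, -168.0]
wrist_force: [0.2, -0.3, 0.0]
opening: 0.0593
finger_force: 0.0
time_s: 30.5
eef_pos: [0.4152, -0.3408, 0.0852]
eef_rot: [-179.9, 0.0, -168.0]
wrist_force: [1.6, -5.8, -2.4]
opening: 0.0413
finger_force: 40.0
```

```bash
python3 -m pendant '[[0,-0.03,-0.2,0,0,0,0],[0,0,-0.25,0,0,0,0],[0,0,-0.25,0,0,0,0],[0,0,-0.25,0,0,0,0],[0,0,-0.2,0,0,0,0]]' 40
python3 -m pendant '[[0,0,-0.1,0,0,0,0],[0,0,-0.05,0,0,0,0],[0,0,0,0,0,0,0],[0,0,0,0,0,0,0],[0,0,0,0,0,0,0]]' 40
python3 -m pendant '[[0,0,0,0,0,0,0],[0,0,0,0,0,0,0],[0,0,0,0,0,0,0],[0,0,0,0,0,0,0],[0,0,0,0,0,0,0]]' 40
```

```text
time_s: 31.0
eef_pos: [0.4152, -0.3408, 0.108]
eef_rot: [-179.9, 0.0, -168.0]
wrist_force: [3.3, -5.3, -7.5]
opening: 0.0412
finger_force: 40.0
time_s: 31.5
eef_pos: [0.4151, -0.3408, 0.1102]
eef_rot: [-179.9, 0.0, -168.0]
wrist_force: [4.1, -5.8, -12.3]
opening: 0.0416
finger_force: 40.0
time_s: 32.0
eef_pos: [0.4152, -0.3408, 0.1102]
eef_rot: [-179.9, 0.0, -168.0]
wrist_force: [4.0, -6.5, -12.8]
opening: 0.0414
finger_force: 40.0
```

The knob is at its stop: 25 mm of travel, and the pull of 12.8 N exceeds the 7 N spring. It has been held about 1 s. Releasing, retreating and checking.

```bash
python3 -m pendant '[[0,0,0,0,0,0,1],[0,0,0,0,0,0,1],[0,0,0,0,0,0,1],[0,0,0,0,0,0,1],[0,0,0,0,0,0,1]]' 40 >/dev/null
python3 -m pendant '[[0,0,0,0,0,0,1],[0,0,0,0,0,0,1],[0,0,-0.3,0,0,0,1],[0,0,-0.7,0,0,0,1],[0,0,-0.9,0,0,0,1]]' 40 >/dev/null
python3 -m pendant '[[0,0,-0.9,0,0,0,1],[0,0,-0.9,0,0,0,1],[0,0,-0.9,0,0,0,1],[0,0.5,-0.9,0,0,0,1],[0.2,0.9,-0.6,0,0,0,1]]' 40 >/dev/null
python3 -m pendant '[[0.3,1,0,0,0,0,1],[0.5,1,0,0,0,0,1],[0.5,1,0,0,0,0,1],[0.5,1,0,0,0,0,1],[0.5,1,0,0,0,0,1]]' 40 >/dev/null
python3 -m pendant '[[0.5,1,0,0,0,0,1],[0.5,1,0,0,0,0,1],[0.3,0.5,0,0,0,0,1],[0,0,0,0,0,0,1],[0,0,0,0,0,0,1]]' 40
python3 - <<'E'
from h import *
import pickle
t=cam("top");s=cam("side");t0=pickle.load(open("top0.pkl","rb"));s0=pickle.load(open("side0.pkl","rb"))
for n,a,b,(u,v,w,h) in(("knob side",s0,s,(375,185,60,70)),("knob top",t0,t,(410,262,55,50))):
    d=np.abs(a["img"].astype(int)-b["img"])[v:v+h,u:u+w].max(2);print(n,'changed px',(d>60).sum(),'of',d.size)
    for c in(a,b):
        m=c["img"][v:v+h,u:u+w].max(2)<35;y,x=np.where(m);print('  dark',m.sum(),x.mean()+u,y.mean()+v)
# bowl: difference vs start = chips
d=np.abs(t0["img"].astype(int)-t["img"])[185:265,384:468].max(2)>25
n,_,st,ce=cv2.connectedComponentsWithStats(d.astype(np.uint8));print('bowl',[(s_[4],np.round(at(t,c[0]+384,c[1]+185,.06)[:2],3)) for s_,c in zip(st[1:],ce[1:]) if s_[4]>15])
h=cv2.cvtColor(t["img"],cv2.COLOR_RGB2HSV);m=((h[...,1]<110)&(h[...,2]>50))[185:296,203:240];print('tray px',m.sum())
im=t["img"].max(2)[195:290,280:345];n,l,st,ce=cv2.connectedComponentsWithStats((im>150).astype(np.uint8));i=1+st[1:,4].argmax();print('scoop',st[i],at(t,*(ce[i]+[280,195]),.01))
E
```

```text
time_s: 34.5
eef_pos: [0.3043, -0.1824, 0.2336]
eef_rot: [-179.9, 0.1, -168.0]
wrist_force: [0.2, 0.2, -0.4]
opening: 0.0878
finger_force: 0.0
knob side changed px 177 of 4200
  dark 96 401.4166666666667 206.89583333333334
  dark 110 403.3363636363636 204.36363636363637
knob top changed px 120 of 2750
  dark 276 429.3731884057971 283.518115942029
  dark 292 430.04109589041093 283.68835616438355
bowl [(np.int32(220), array([ 0.53 , -0.311]))]
tray px 169
scoop [ 18  36  29  34 799] [0.5228519  0.00494899 0.01      ]
```

Run:
```python
from h import *
import pickle
s=cam("side");t=cam("top");s0=pickle.load(open("side0.pkl","rb"));t0=pickle.load(open("top0.pkl","rb"))
s1=pickle.load(open("side1.pkl","rb"))
for n,c in(("0",s0),("1",s1),("now",s)):
    m=c["img"][185:230,385:420].max(2)<60
    m=cv2.connectedComponentsWithStats(m.astype(np.uint8));i=1+m[2][1:,4].argmax();print(n,m[2][i],m[3][i])
    print('  col402',c["img"][192:232:2,402].max(1).tolist())
for th in(10,15,20,25):
    d=np.abs(t0["img"].astype(int)-t["img"])[185:265,384:468].max(2)>th
    n,_,st,ce=cv2.connectedComponentsWithStats(d.astype(np.uint8));print(th,[(a[:5].tolist()) for a in st[1:] if a[4]>25])
h=cv2.cvtColor(t["img"],cv2.COLOR_RGB2HSV);
print('bowl beige', [(int(((h[185:265,384:468,1]>k)).sum()),int((cv2.cvtColor(t0["img"],cv2.COLOR_RGB2HSV)[185:265,384:468,1]>k).sum())) for k in(30,40,50)])
```

```text
0 [ 10  14  14  14 158] [16.7278481  20.65189873]
  col402 [126, 186, 97, 73, 37, 34, 33, 29, 17, 15, 43, 89, 90, 90, 105, 155, 135, 155, 148, 91]
1 [ 10  14  15  14 164] [16.76219512 20.58536585]
  col402 [114, 169, 88, 66, 33, 31, 30, 24, 14, 12, 39, 81, 81, 81, 94, 141, 123, 141, 134, 82]
now [ 10   0  15  28 297] [16.21212121 14.46801347]
  col402 [49, 49, 49, 49, 51, 49, 37, 24, 13, 13, 38, 80, 81, 81, 95, 141, 123, 141, 134, 82]
10 [[27, 49, 32, 23, 409]]
15 [[27, 49, 31, 23, 343]]
20 [[27, 49, 31, 23, 280]]
25 [[27, 49, 30, 22, 225]]
bowl beige [(379, 304), (129, 124), (55, 42)]
```

The knob's lower edge is on the same pixel rows as at rest, so it has sprung back. The bowl shows about 340 px of chips, which is four, and the tray holds two. Handing in.

```bash
python3 -c "
from station import arm
print(arm.job_done())"
```

```text
the job is handed in; nothing more can be done
None
```

The job is handed in at about 34.5 s of the 72 s allowed, with no verdict shown: by my camera checks four chips are in the bowl and two still in the tray, the scoop stands released on its mat, and the knob was pulled to its stop and sprang back.

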